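# Make up the door and drawer fittings kits

### The arm

A 7-joint arm with a two-finger parallel gripper is mounted at the origin on the work surface. World frame = base frame: x ahead of the robot, y to its left, z up, the work surface at z = 0. Lengths are in m, angles in rad, forces in N, time in s.
With the tool pointing down it reaches from about 0.4 to 0.85 m from the base axis. Payload 4.5 kg.
Tool frame: the origin (TCP) lies at the very end of the fingers, on their centre line; the grasp point (between the pads) lies 19 mm behind it; z points along the fingers, y is the line along which they close (so a half turn about z gives the same grasp; the last joint's range is limited). The gripper opens to 85 mm and grips with 20 to 120 N. Pads are 22 mm wide; open, the fingers measure 114 mm over their backs; the gripper's body (76 mm by 85 mm) begins 54 mm behind the grasp point. The pads swing forward as they close: fully open they stand 13 mm farther back than shut.
Start: joints at [1.16, 0.689, -0.195, 1.565, 0.157, 0.902, -0.215], TCP at [0.269, -0.564, 0.194] pointing down, gripper open.
Joint ranges: [-3.01, 3.01], [-0.46, 2.08], [-1.47, 1.51], [0.13, 2.56], [-1, 4.14], [0.04, 2.09], [-2.66, 2.66]. Speed limits (rad/s): [2.57, 2.57, 3.14, 3.14, 3.14, 3.14, 3.14].

### API

Orientations are given as a unit quaternion [x, y, z, w].
In Python, from plant import sensors, snapshot, get_calibration, job_done gives the robot as it stands. The module is installed in compiled form; this text tells all that it offers.
- The arm moves only by the tool jog_arm, never from a script. Its argument "plan" is text: rows parted by semicolons, each of 7 numbers parted by spaces: the opening, from 0 (shut) to 1 (fully open), then the shift along the tool's x, y, z in units of 0.02 m (1.0 is 0.02 m), then the turn, a rotation vector about the tool's x, y, z in units of 0.12 rad (1.0 is 0.12 rad). A call has exactly 8 rows; each row shifts and turns the commanded pose from where the row before left it, along the tool's axes as they then stand; what a row does not reach is not made up. A row lasts 1/10 s, in which the tool goes at most 50 mm and 8.59 degrees, less where a joint would pass 70% of its speed; a pose out of reach is approached as far as the arm can. A call with a number of a shift or a turn outside -1 to 1 is refused whole. A call with a gripper value outside its range is refused whole. The fingers move at their own pace and stop on an object; "squeeze" is the grip in N (left out, the last holds). Time passes only in rows, so rows that do not move let the fingers close, or fill a call up. It gives the time, the measured TCP pose, the force, the opening and the grip force at its end, in the units of the state.
- sensors.get_obs(): the state, without advancing time (a new reading comes with each control period).
- snapshot(name): name is "scene" or "side" or "wrist"; returns the picture (480x640x3 uint8, blue, green, red); there is no depth.
- get_calibration(name): a dict with "camera_matrix" (3x3 intrinsics, pixels), "T" (4x4, takes a point from camera to world coordinates). Camera axes: x right, y up, looking along -z (the intrinsics and any distortion apply to the point x, -y, -z); pixel columns grow to the right and rows downward; lengths in m; the calibration is good to about 2 mm. A picture is of the moment at which its call begins: read the wrist's pose just before it. get_calibration takes no time and is no camera call; for the wrist camera it gives the pose at the moment of the call.
- job_done(): hands the job in; it is judged then, once.
The state is a dict: "time": time; "q": joint angles; "joint_vel": joint speeds; "effort": joint torques, N m; "position": TCP position; "ee_rot": TCP orientation; "ft_force": force on the tool from outside, world axes, zero at the start; "moment": the same for the moment, N m; "width": finger opening in m; "grasp_force": force on a finger pad.
Only numpy, scipy, OpenCV 4.12 (cv2) and the standard library are available. Lean on these libraries where they do the work, as an engineer would, in place of code of your own. Each camera call takes 0.05 s, during which the arm holds its last target. There are 200 camera calls.

### The job

Make up two kits of fittings from the stock on the bench: for the cupboard door, both butt hinges and the large knob go into the tray with three compartments; for the drawer, the long pull and the lock go into the tray with two compartments, the pull in the long one and the lock in the short one. Put one fitting in each compartment, each down on the felt floor and the same way up as it lies now, and leave the small knob and the short pull where they are.

Things in the scene. Friction and masses are not known exactly. Their poses are not given: they have to be found in the camera images.
- tray_three: Wooden job tray, fixed, grey felt floor; 268 mm long (x axis) x 107 wide (y), inner width 95; walls and dividers 6 mm thick, rim 22 and divider tops 20 mm above the bench, felt 6 mm above it. Origin: centre of underside. Two dividers across make three equal compartments, each 81 x 95 mm, centres at x = -87, 0 and +87 mm, y = 0.
- tray_two: Wooden job tray, fixed, grey felt floor; 268 mm long (x axis) x 107 wide (y), inner width 95; walls and dividers 6 mm thick, rim 22 and divider tops 20 mm above the bench, felt 6 mm above it. Origin: centre of underside. One divider across makes two compartments: a long one 165 x 95 mm, centre x = -45.5 mm, and a short one 85 x 95 mm, centre x = +85.5 mm, y = 0.
- hinge_a: Brass butt hinge, folded shut and lying flat: 50 mm long (x axis; the pin's ends make it 54 mm), 22 mm wide (y axis), 8 mm high at the knuckle, 6 mm at the leaves. Origin: centre of the underside. One of two that are alike. 50 g.
- hinge_b: Brass butt hinge, folded shut and lying flat: 50 mm long (x axis; the pin's ends make it 54 mm), 22 mm wide (y axis), 8 mm high at the knuckle, 6 mm at the leaves. Origin: centre of the underside. One of two that are alike. 50 g.
- knob_large: The larger of two turned dark-wood knobs, standing on its round foot: 36 mm across at its widest, 19 to 31 mm above the underside (narrower neck below), 34 mm high, foot 24 mm across. Origin: centre of the foot's underside. 40 g.
- drawer_lock: Brass drawer lock lying on its back plate: plate 60 mm long (x axis) by 40 mm wide (y axis) by 3 mm thick; on it a box 50 mm by 32 mm, from 3 to 16 mm above the underside; on that a round key barrel 18 mm across, up to 24 mm. Origin: centre of the plate's underside. 110 g.
- pull_long: Satin aluminium D-shaped drawer pull standing on its two feet, its grip bar on top: bar 132 mm long (x axis), 12 mm wide (y axis), from 21 to 29 mm above the underside, free space under it between the feet (feet 122 mm apart, 16 mm across). Origin: centre of the underside, between the feet. The longer of the two pulls. 73 g.
- pull_short: Satin aluminium D-shaped drawer pull standing on its two feet, its grip bar on top: bar 74 mm long (x axis), 12 mm wide (y axis), from 21 to 29 mm above the underside, free space under it between the feet (feet 64 mm apart, 16 mm across). Origin: centre of the underside, between the feet. The shorter of the two pulls; it stays in the stock.
- knob_small: The smaller of the two dark-wood knobs, 22 mm across, 21 mm high, standing on its foot; it stays in the stock. Origin: centre of the foot's underside.
Not all that is in view belongs to the job. There is more than one size of the drawer_lock; the job needs the largest.

How it is judged:
At the end, for the whole second after the job is handed in: Two hinges and large knob one per compartment of tray_three; long pull in the long and lock in the short compartment of tray_two: origins inside, within 3.5 mm of the felt, upright within 0.2 rad, released, at rest. Small knob and short pull within 20 mm of their starts, upright (((x of hinge_a in the frame of tray_three between -0.128 and -0.0467 m and y of hinge_a in the frame of tray_three between -0.0475 and 0.0475 m) or (x of hinge_b in the frame of tray_three between -0.128 and -0.0467 m and y of hinge_b in the frame of tray_three between -0.0475 and 0.0475 m) or (x of knob_large in the frame of tray_three between -0.128 and -0.0467 m and y of knob_large in the frame of tray_three between -0.0475 and 0.0475 m)) and ((x of hinge_a in the frame of tray_three between -0.0407 and 0.0407 m and y of hinge_a in the frame of tray_three between -0.0475 and 0.0475 m) or (x of hinge_b in the frame of tray_three between -0.0407 and 0.0407 m and y of hinge_b in the frame of tray_three between -0.0475 and 0.0475 m) or (x of knob_large in the frame of tray_three between -0.0407 and 0.0407 m and y of knob_large in the frame of tray_three between -0.0475 and 0.0475 m)) and ((x of hinge_a in the frame of tray_three between 0.0467 and 0.128 m and y of hinge_a in the frame of tray_three between -0.0475 and 0.0475 m) or (x of hinge_b in the frame of tray_three between 0.0467 and 0.128 m and y of hinge_b in the frame of tray_three between -0.0475 and 0.0475 m) or (x of knob_large in the frame of tray_three between 0.0467 and 0.128 m and y of knob_large in the frame of tray_three between -0.0475 and 0.0475 m)) and z of hinge_a in the frame of tray_three between 0.003 and 0.0095 m and angle between each of hinge_a, hinge_b, knob_large, pull_long, drawer_lock, pull_short, knob_small's own z axis and vertical below 0.2 rad and linear speed of each of hinge_a, hinge_b, knob_large, pull_long, drawer_lock below 0.02 m/s and angular speed of each of hinge_a, hinge_b, knob_large, pull_long, drawer_lock below 0.3 rad/s and z of hinge_b in the frame of tray_three between 0.003 and 0.0095 m and z of knob_large in the frame of tray_three between 0.003 and 0.0095 m and x of pull_long in the frame of tray_two between -0.128 and 0.037 m and y of pull_long in the frame of tray_two between -0.0475 and 0.0475 m and x of drawer_lock in the frame of tray_two between 0.043 and 0.128 m and y of drawer_lock in the frame of tray_two between -0.0475 and 0.0475 m and z of pull_long in the frame of tray_two between 0.003 and 0.0095 m and z of drawer_lock in the frame of tray_two between 0.003 and 0.0095 m and distance of each of pull_short, knob_small from where it was at the start of the episode below 0.02 m); the robot touches nothing.
It also fails if it takes over 112 s, if anything falls off the work surface, if the arm or the gripper's body presses on something with over 40 N, if the wrist force passes 120 N, or if a joint passes its speed limit or range.

## Working session

There is one attempt and no reset: what is moved stays moved. The work goes in short steps, Python scripts to look and compute and a tool call to move; the robot and the scene stay as the last step left them, time stands still between calls to the robot, and variables do not carry over. Pictures are saved under pics/ and viewed, at most 14 in all, crops included, and the job is handed in when it is done.

Besides the shell and the picture viewer there is one more tool, called after "Emit:" as name(argument=value, ...), one argument or row to a line, values as JSON. jog_arm: Moves the arm, as the interface text tells. Shifts and turns lie within -1 to 1; 1 stands for 0.02 m of shift or 0.12 rad of turn. Its arguments: {"type":"object","properties":{"plan":{"type":"string"},"squeeze":{"type":"number"}},"required":["plan"]}

```bash
mkdir -p pics
python3 - <<'E'
from plant import *
import cv2,numpy as np
np.set_printoptions(precision=4,suppress=True)
print(sensors.get_obs())
for n in("scene","side"):
    cv2.imwrite(f"pics/{n}0.png",snapshot(n)); c=get_calibration(n); print(n,c)
print(get_calibration("wrist"))
E
```

```text
{'time': 0.0, 'q': array([ 1.1598,  0.69  , -0.1945,  1.5664,  0.1573,  0.9025, -0.2151]), 'joint_vel': array([ 0.0004, -0.0002, -0.0011,  0.0006,  0.0017,  0.0017,  0.0014]), 'effort': array([ -0.0001, -53.9599,  -1.266 , -15.8539,   0.0092,   0.0096,
         0.    ]), 'position': array([ 0.2685, -0.5636,  0.1931]), 'ee_rot': array([ 0.9754,  0.2206, -0.0003, -0.0009]), 'ft_force': array([ 0.146 , -0.2077, -0.1534]), 'moment': array([ 0.0158, -0.0301, -0.0048]), 'grasp_force': 0.0, 'width': 0.08544834561693468}
scene {'camera_matrix': array([[441.2284,   0.    , 323.6443],
       [  0.    , 441.2284, 238.5566],
       [  0.    ,   0.    ,   1.    ]]), 'T': array([[ 0.3861, -0.5351,  0.7514,  1.1088],
       [ 0.9224,  0.2332, -0.3079, -0.2416],
       [-0.0105,  0.8119,  0.5836,  0.4602],
       [ 0.    ,  0.    ,  0.    ,  1.    ]])}
side {'camera_matrix': array([[493.5644,   0.    , 321.5433],
       [  0.    , 493.5644, 233.9229],
       [  0.    ,   0.    ,   1.    ]]), 'T': array([[-0.9217,  0.1972, -0.334 ,  0.2339],
       [-0.3877, -0.493 ,  0.7788,  0.7203],
       [-0.0111,  0.8474,  0.5309,  0.525 ],
       [ 0.    ,  0.    ,  0.    ,  1.    ]])}
{'camera_matrix': array([[381.1393,   0.    , 319.1346],
       [  0.    , 381.1393, 231.8423],
       [  0.    ,   0.    ,   1.    ]]), 'T': array([[ 0.4317,  0.8598,  0.2727,  0.339 ],
       [-0.902 ,  0.412 ,  0.129 , -0.5303],
       [-0.0015, -0.3017,  0.9534,  0.374 ],
       [ 0.    ,  0.    ,  0.    ,  1.    ]])}
```

View pics/scene0.png

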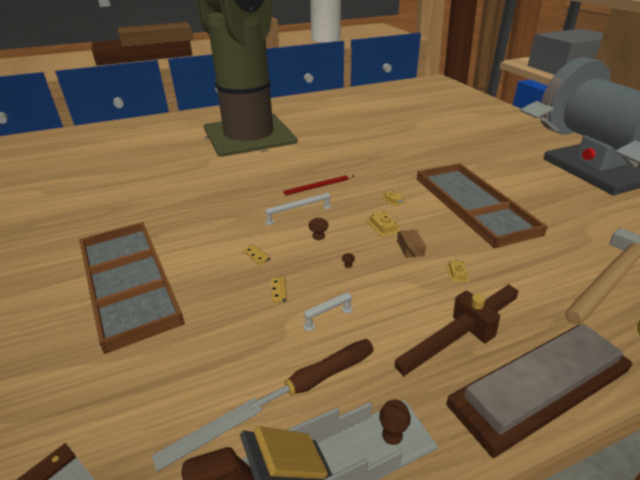

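View pics/side0.png

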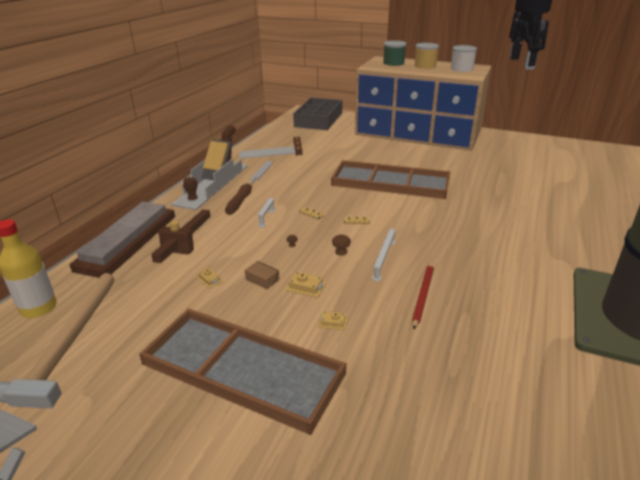

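Scene view: the trays are at (130,285) with three compartments and (480,203) with two. Hinges are at (256,253) and (278,290), the large knob at (318,228) and the small one at (348,260). The long pull is at (298,208) and the short one at (328,310). Brass locks: (383,222), (394,196) and (458,270); the first looks largest.

```bash
cat > h.py <<'E'
import numpy as np,cv2
from scipy.spatial.transform import Rotation as R
from plant import *
np.set_printoptions(precision=4,suppress=True)
def ray(c,uv):
    K,T=c["camera_matrix"],c["T"]
    d=np.array([(uv[0]-K[0,2])/K[0,0],-(uv[1]-K[1,2])/K[1,1],-1.])
    d=T[:3,:3]@d; return T[:3,3],d/np.linalg.norm(d)
def onz(c,uv,z):
    o,d=ray(c,uv); return o+d*(z-o[2])/d[2]
def tri(obs):  # [(calib,uv),...]
    A=np.zeros((3,3));b=np.zeros(3)
    for c,uv in obs:
        o,d=ray(c,uv);P=np.eye(3)-np.outer(d,d);A+=P;b+=P@o
    x=np.linalg.solve(A,b)
    return x,[np.linalg.norm(np.cross(x-ray(c,uv)[0],ray(c,uv)[1]))*1000 for c,uv in obs]
def proj(c,p):
    K,T=c["camera_matrix"],c["T"]
    q=T[:3,:3].T@(np.asarray(p)-T[:3,3]); return K[0,0]*q[0]/-q[2]+K[0,2],-K[1,1]*q[1]/-q[2]+K[1,2]
E
python3 - <<'E'
from h import *
S,D=get_calibration("scene"),get_calibration("side")
for n,a,b in [("hingeA",(256,253),(356,220)),("hingeB",(278,290),(311,213)),("knobL",(318,222),(342,240)),("knobS",(348,257),(292,238)),("pullL",(298,203),(386,250)),("pullS",(328,303),(266,208)),("lockL",(383,217),(304,280)),("lock2",(394,194),(333,317)),("lock3",(458,267),(208,274)),("t3",(130,283),(390,178)),("t2 div",(488,210),(218,352))]:
    print(n,*tri([(S,a),(D,b)]))
o=sensors.get_obs();print(R.from_quat(o["ee_rot"]).as_matrix(),o["position"])
E
```

```text
hingeA [ 0.5159 -0.1221  0.0042] [np.float64(1.0253709026629478), np.float64(1.0253709026628703)]
hingeB [ 0.6163 -0.1162  0.0024] [np.float64(0.2837466353156112), np.float64(0.2837466353155563)]
knobL [ 0.5028 -0.0034  0.0283] [np.float64(0.31127586701482013), np.float64(0.3112758670146656)]
knobS [0.6007 0.009  0.0165] [np.float64(0.037382390885609205), np.float64(0.037382390885524835)]
pullL [ 0.4195 -0.0105  0.0227] [np.float64(0.8224595721141612), np.float64(0.8224595721142072)]
pullS [ 0.6953 -0.0656  0.025 ] [np.float64(1.2680089238869618), np.float64(1.2680089238870222)]
lockL [0.5227 0.1191 0.0176] [np.float64(2.46325230563549), np.float64(2.463252305635457)]
lock2 [0.4466 0.1842 0.0123] [np.float64(0.20085443100225445), np.float64(0.20085443100215508)]
lock3 [0.6889 0.1614 0.0118] [np.float64(0.7652443325063695), np.float64(0.7652443325064059)]
t3 [ 0.5061 -0.3272  0.006 ] [np.float64(4.649146475908847), np.float64(4.649146475908949)]
t2 div [0.5709 0.3152 0.0129] [np.float64(1.0570974831610511), np.float64(1.0570974831612088)]
[[ 0.9027  0.4303 -0.0008]
 [ 0.4303 -0.9027  0.0014]
 [-0.0001 -0.0016 -1.    ]] [ 0.2686 -0.5636  0.1932]
```

Emit:
jog_arm(
  plan="1 0 0 -0.7 0 0 0.925;1 0 0 -0.7 0 0 0.925;1 0 0 -0.7 0 0 0.925;1 0 0 -0.7 0 0 0.925;1 0.78 -1 0 0 0 0;1 0.78 -1 0 0 0 0;1 0.78 -1 0 0 0 0;1 0.78 -1 0 0 0 0",
)

```text
time: 0.9
position: [0.3316, -0.483, 0.2495]
ee_rot: [1.0, 0.0, -0.0, -0.0]
ft_force: [0.4, -0.5, -0.7]
width: 0.0856
grasp_force: 0.0
```

Emit:
jog_arm(
  plan="1 0.78 -1 0 0 0 0;1 0.78 -1 0 0 0 0;1 0.78 -1 0 0 0 0;1 0.78 -1 0 0 0 0;1 0.78 -1 0 0 0 0;1 0.78 -1 0 0 0 0;1 0.78 -1 0 0 0 0;1 0.78 -1 0 0 0 0",
)

```text
time: 1.7
position: [0.4562, -0.323, 0.2495]
ee_rot: [1.0, 0.0, -0.0, -0.0]
ft_force: [0.3, -0.3, 0.0]
width: 0.0853
grasp_force: 0.0
```

Emit:
jog_arm(
  plan="1 0.78 -1 0 0 0 0;1 0.78 -1 0 0 0 0;1 0.78 -1 0 0 0 0;1 0.78 -1 0 0 0 0;1 0.78 -1 0 0 0 0;1 0.78 -1 0 0 0 0;1 0 0 0 0 0 0;1 0 0 0 0 0 0",
)

```text
time: 2.5
position: [0.5491, -0.2037, 0.2494]
ee_rot: [1.0, 0.001, -0.001, 0.0]
ft_force: [0.9, -0.5, 0.3]
width: 0.0859
grasp_force: 0.0
```

Run:
```python
from h import *
import pickle
c=get_calibration("wrist");im=snapshot("wrist");cv2.imwrite("pics/w1.png",im);pickle.dump(c,open("w1.pkl","wb"))
cv2.imwrite("pics/w1b.png",cv2.resize(im,(800,600),interpolation=cv2.INTER_CUBIC))
print(c["T"]);o=sensors.get_obs();print(o["time"],o["position"],R.from_quat(o["ee_rot"]).as_matrix())
```

```text
[[ 0.0036  0.9531  0.3027  0.6271]
 [-1.      0.0033  0.0014 -0.2032]
 [ 0.0003 -0.3027  0.9531  0.4302]
 [ 0.      0.      0.      1.    ]]
2.55 [ 0.5485 -0.2048  0.2495] [[ 1.      0.0001 -0.0014]
 [ 0.0001 -1.     -0.0007]
 [-0.0014  0.0007 -1.    ]]
```

View pics/w1b.png

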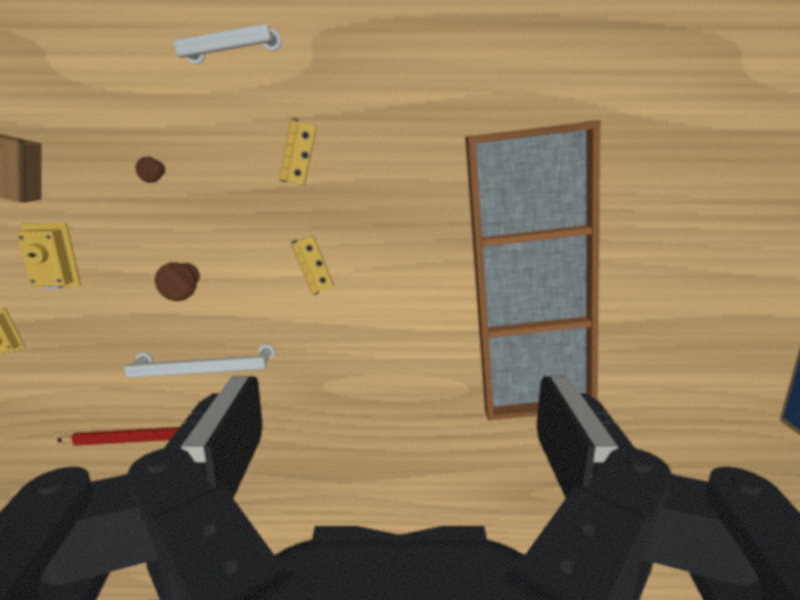

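Wrist view (pixels enlarged 1.25x): tray three spans (467,137) to (599,403), hinges at (298,152) and (312,265), large knob (178,281), small knob (150,169), long pull (197,367), short pull (225,40), lock (47,255). I'll take a second wrist view further left.

Emit:
jog_arm(
  plan="1 0 -1 0 0 0 0;1 0 -1 0 0 0 0;1 0 -1 0 0 0 0;1 0 -1 0 0 0 0;1 0 -1 0 0 0 0;1 0 -1 0 0 0 0;1 0 -1 0 0 0 0;1 0 -1 0 0 0 0",
)

```text
time: 3.35
position: [0.5486, -0.0452, 0.2499]
ee_rot: [1.0, -0.001, -0.0, 0.001]
ft_force: [-0.2, -0.1, -0.4]
width: 0.0856
grasp_force: 0.0
```

Emit:
jog_arm(
  plan="1 0 -1 0 0 0 0;1 0 -1 0 0 0 0;1 0 -1 0 0 0 0;1 0 -1 0 0 0 0;1 0 -1 0 0 0 0;1 0 -1 0 0 0 0;1 0 -1 0 0 0 0;1 0 0 0 0 0 0",
)

```text
time: 4.15
position: [0.5488, 0.0981, 0.2498]
ee_rot: [1.0, 0.002, -0.0, -0.001]
ft_force: [0.7, 0.4, -0.4]
width: 0.0856
grasp_force: 0.0
```

Run:
```python
from h import *
import pickle
c=get_calibration("wrist");im=snapshot("wrist");cv2.imwrite("pics/w2.png",im);pickle.dump(c,open("w2.pkl","wb"))
cv2.imwrite("pics/w2b.png",cv2.resize(im,(800,600),interpolation=cv2.INTER_CUBIC))
print(c["T"]);o=sensors.get_obs();print(o["time"],o["position"])
```

```text
[[ 0.0052  0.9534  0.3017  0.6267]
 [-1.      0.0053  0.0004  0.0985]
 [-0.0013 -0.3017  0.9534  0.4306]
 [ 0.      0.      0.      1.    ]]
4.2 [0.549  0.0957 0.2498]
```

View pics/w2b.png

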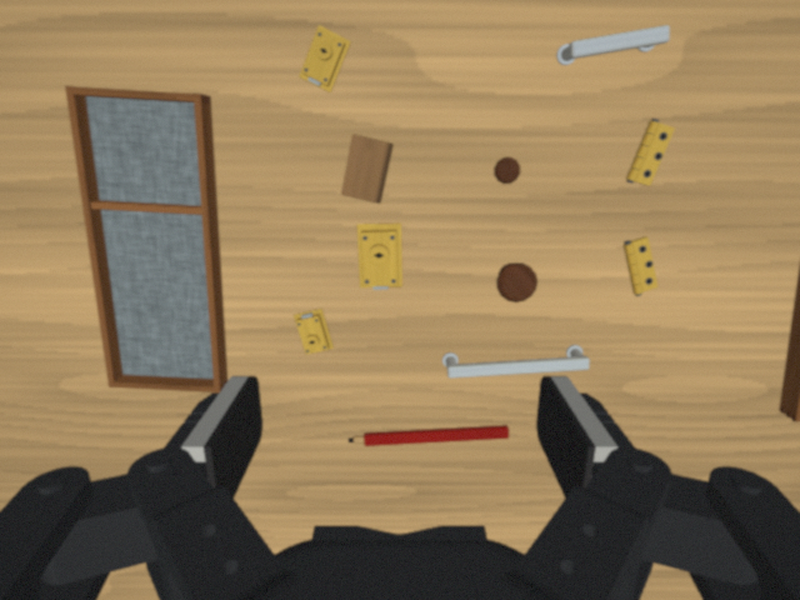

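Locks in this view: (380,256), (325,58), (313,332). I'll measure the plates against 60x40 mm and confirm in a crop. Tray two spans (68,87) to (226,390), divider at about (147,207), so its short compartment is on the far side (+x).

Run:
```python
from h import *
import pickle
W1,W2=[pickle.load(open(f"w{i}.pkl","rb")) for i in(1,2)]
S,D=get_calibration("scene"),get_calibration("side")
f=lambda p:((p[0]+.5)/1.25-.5,(p[1]+.5)/1.25-.5)
def plate(n,cs,z):
    P=np.array([onz(W2,f(c),z)[:2] for c in cs]); 
    r=cv2.minAreaRect(P.astype(np.float32)*1000); print(n,P.mean(0),r)
plate("lockL",[(358,224),(401,224),(403,287),(360,288)],.003)
plate("lockFar",[(319,26),(349,39),(328,91),(300,79)],.003)
plate("lockNear",[(295,316),(322,310),(331,349),(307,354)],.003)
plate("hingeA",[(625,242),(648,237),(657,289),(637,295)],.004)
plate("hingeB",[(653,120),(674,127),(653,185),(628,181)],.004)
T=lambda n,a,b:print(n,*tri([(W1,f(a)),(W2,f(b))]))
T("lock barrel",(36,254),(379,254))
T("knobL top",(177,281),(517,282));T("knobS",(149,169),(507,170))
T("pullL left end",(125,371),(449,372));T("pullL right",(267,363),(589,365))
T("pullS l",(175,48),(574,49));T("pullS r",(270,32),(669,33))
T("hingeA",(312,265),(641,266));T("hingeB",(298,152),(651,153))
print("t2 rim",[onz(W2,f(p),.022)[:2] for p in[(68,87),(210,96),(110,388),(226,390)]],"div",[onz(W2,f(p),.02)[:2] for p in[(92,205),(203,211)]])
print("t3 rim",[onz(W1,f(p),.022)[:2] for p in[(467,137),(599,122),(489,418)]],"div",[onz(W1,f(p),.02)[:2] for p in[(484,241),(590,232),(489,329),(590,323)]])
im=cv2.imread("pics/w2.png")
k=[cv2.resize(im[y-35:y+35,x-33:x+33],None,fx=4,fy=4,interpolation=cv2.INTER_CUBIC) for x,y in[(260,46),(304,205),(250,265)]]
cv2.imwrite("pics/locks.png",np.hstack(k))
```

```text
lockL [0.5237 0.1155] ((523.9083251953125, 115.7121810913086), (60.46518325805664, 40.44512939453125), 1.7135440111160278)
lockFar [0.6887 0.1607] ((688.6200561523438, 160.41766357421875), (25.49350929260254, 44.12950897216797), 65.94873809814453)
lockNear [0.4476 0.1807] ((447.7864685058594, 180.09210205078125), (41.12944412231445, 26.885643005371094), 13.253528594970703)
hingeA [ 0.5159 -0.1259] ((516.302734375, -125.42793273925781), (53.995933532714844, 20.60936164855957), 18.669178009033203)
hingeB [ 0.6158 -0.1187] ((615.1119384765625, -119.24797058105469), (22.531696319580078, 52.18035125732422), 74.98059844970703)
lock barrel [0.5296 0.1162 0.0204] [np.float64(0.45214696254692216), np.float64(0.4521469625467276)]
knobL top [ 0.506  -0.0066  0.0244] [np.float64(0.1085605977151401), np.float64(0.1085605977151191)]
knobS [0.6021 0.0076 0.016 ] [np.float64(0.1912173796878141), np.float64(0.1912173796876496)]
pullL left end [0.4199 0.0513 0.0299] [np.float64(0.019978782189597737), np.float64(0.019978782189608864)]
pullL right [ 0.426  -0.0803  0.0254] [np.float64(0.3400099879942456), np.float64(0.34000998799433546)]
pullS l [ 0.6923 -0.0334  0.0308] [np.float64(0.32864128245595087), np.float64(0.3286412824561528)]
pullS r [ 0.7041 -0.1053  0.0272] [np.float64(0.3846147735123463), np.float64(0.3846147735124082)]
hingeA [ 0.5166 -0.1238  0.0065] [np.float64(0.2262642933938435), np.float64(0.22626429339381138)]
hingeB [ 0.6162 -0.1169  0.0059] [np.float64(0.3037640359052608), np.float64(0.30376403590519235)]
t2 rim [array([0.6648, 0.3618]), array([0.6587, 0.2499]), array([0.3968, 0.3762]), array([0.3953, 0.2646])] div [array([0.5716, 0.3617]), array([0.567 , 0.2672])]
t3 rim [array([ 0.6286, -0.2587]), array([ 0.6405, -0.3649]), array([ 0.3658, -0.2926])] div [array([ 0.542 , -0.2779]), array([ 0.5503, -0.3697]), array([ 0.4592, -0.2873]), array([ 0.4654, -0.3803])]
```

View pics/locks.png

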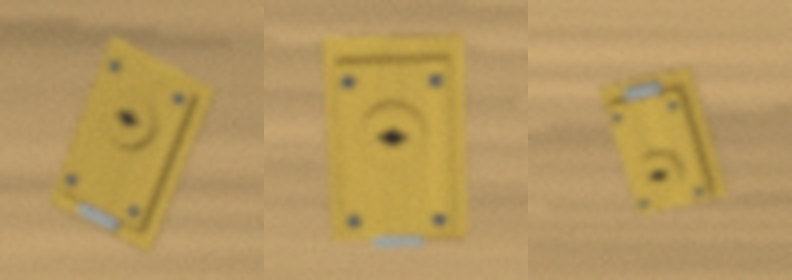

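Crop confirms: the middle lock (w2 pixel 380,256) is the largest; it measures 60.5x40.4 mm, the others about 44x26 and 41x27. I'll take that one first, at (0.524,0.116), gripped across its 32 mm box.

Emit:
jog_arm(
  plan="1 -0.65 -0.5 1 0 0 0;1 -0.65 -0.5 1 0 0 0;1 0 0 1 0 0 0;1 0 0 1 0 0 0;1 0 0 1 0 0 0;1 0 0 1 0 0 0;1 0 0 1 0 0 0;1 0 0 1 0 0 0",
  squeeze=40,
)

```text
time: 5.0
position: [0.5236, 0.1129, 0.0893]
ee_rot: [1.0, -0.001, 0.0, 0.001]
ft_force: [0.3, 0.1, -0.7]
width: 0.0854
grasp_force: 0.0
```

Emit:
jog_arm(
  plan="1 0 0 1 0 0 0;1 0 0 1 0 0 0;1 0 0 0.75 0 0 0;1 0 0 0.75 0 0 0;1 0 0 0.5 0 0 0;1 0 0 0.25 0 0 0;1 0 0 0 0 0 0;1 0 0 0 0 0 0",
)

```text
time: 5.8
position: [0.5236, 0.1156, 0.0053]
ee_rot: [1.0, 0.0, 0.0, 0.0]
ft_force: [-0.4, -0.0, -0.2]
width: 0.0854
grasp_force: 0.0
```

Emit:
jog_arm(
  plan="0.2 0 0 0 0 0 0;0.2 0 0 0 0 0 0;0.2 0 0 0 0 0 0;0.2 0 0 0 0 0 0;0.2 0 0 0 0 0 0;0.2 0 0 0 0 0 0;0.2 0 0 0 0 0 0;0.2 0 0 0 0 0 0",
)

```text
time: 6.6
position: [0.5232, 0.116, 0.0049]
ee_rot: [1.0, 0.0, 0.0, 0.0]
ft_force: [0.7, -0.0, 0.0]
width: 0.017
grasp_force: 0.0
```

Run:
```python
from h import *
im=snapshot("wrist");s=snapshot("side")
c=cv2.resize(im[230:480,120:520],(800,500));
cv2.imwrite("pics/g1.png",np.vstack([c[:300],cv2.resize(s[215:365,204:404],(800,600))[150:450]]))
o=sensors.get_obs();print(o)
```

```text
{'time': 6.7, 'q': array([-0.2863,  0.8793, -0.0301,  1.9674,  0.0799,  0.296 , -1.952 ]), 'joint_vel': array([ 0.0003, -0.0015,  0.0001, -0.0019,  0.0011, -0.0016, -0.0016]), 'effort': array([ -0.0023, -52.0941,   1.1084,  -5.9551,   0.0038,   0.0014,
        -0.    ]), 'position': array([0.5232, 0.116 , 0.0049]), 'ee_rot': array([1.    , 0.0004, 0.    , 0.    ]), 'ft_force': array([-0.5713, -0.7684, -0.2409]), 'moment': array([-0.0114,  0.0547,  0.0226]), 'grasp_force': 0.0, 'width': 0.017227374368542773}
```

View pics/g1.png

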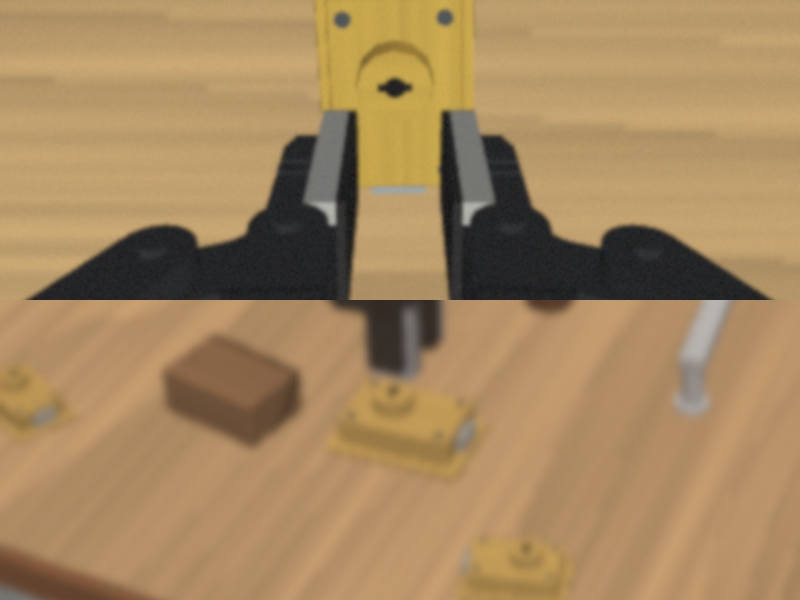

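Run:
```python
from h import *
W,D=get_calibration("wrist"),get_calibration("side");print(W["T"][:3,3])
for p in([.523,.116,.005],[.523,.116,.020],[.523,.116,.03],[.534,.1245,.02],[.534,.1245,.005]): print(p,proj(D,p),proj(W,p))
for uv in((296,286),(342,286)):
  o,d=ray(W,uv);t=(.534-o[0])/d[0];print(o+t*d)
```

```text
[0.601  0.1164 0.1857]
[0.523, 0.116, 0.005] (np.float64(306.08467718445485), np.float64(284.06609220972257)) (np.float64(319.492153463952), np.float64(270.5675752899158))
[0.523, 0.116, 0.02] (np.float64(305.8390785598636), np.float64(277.03413890107527)) (np.float64(319.52996311291037), np.float64(283.11728118840216))
[0.523, 0.116, 0.03] (np.float64(305.67272799177425), np.float64(272.27120739191855)) (np.float64(319.55866395082217), np.float64(292.6436080588127))
[0.534, 0.1245, 0.02] (np.float64(297.8176292925849), np.float64(278.38539944407745)) (np.float64(301.4078803431817), np.float64(261.59688615306004))
[0.534, 0.1245, 0.005] (np.float64(298.14010308820747), np.float64(285.4292001697414)) (np.float64(302.7161362003108), np.float64(250.42963019993505))
[0.534  0.1255 0.0461]
[0.534 0.107 0.046]
```

The fingertips are visibly above the box (in the crop, the tip bottom at about (390,375), box top below). I'll check the real tip height from the scene and side views.

Run:
```python
from h import *
s=snapshot("side");c=snapshot("scene")
f=lambda i,x,y:cv2.resize(i[y:y+100,x:x+66],(396,600),interpolation=cv2.INTER_CUBIC)
cv2.imwrite("pics/tip.png",np.hstack([f(s,270,210),f(c,350,150)]))
```

```text
(no output)
```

View pics/tip.png

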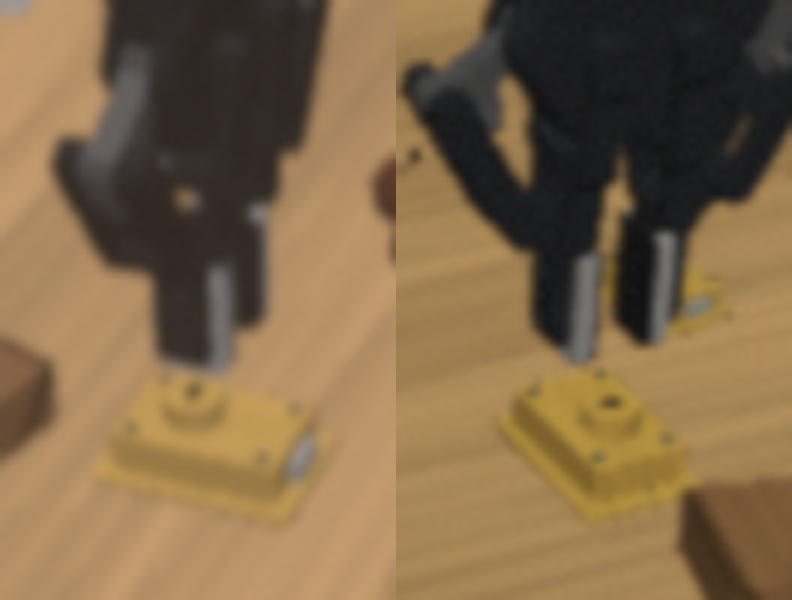

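Run:
```python
from h import *
S,D=get_calibration("scene"),get_calibration("side")
g=lambda p,x,y:(x+p[0]/6,y+p[1]/6)
print(tri([(D,g((197,366),270,210)),(S,g((645-396,338),350,150))]))
print(tri([(D,g((245,326),270,210)),(S,g((565-396,358),350,150))]))
```

```text
(array([0.5234, 0.13  , 0.0408]), [np.float64(2.0373048947355263), np.float64(2.0373048947353474)])
(array([0.5202, 0.1047, 0.0383]), [np.float64(2.0185962093809477), np.float64(2.0185962093808696)])
```

The tips stand about 34 mm above the reported TCP z. I'll calibrate it by touch: open to about 50 mm beside the plate and descend gently.

Emit:
jog_arm(
  plan="0.6 0 0 0 0 0 0;0.6 0 0 0 0 0 0;0.6 0 0 0 0 0 0;0.6 0 0 0.3 0 0 0;0.6 0 0 0.3 0 0 0;0.6 0 0 0.3 0 0 0;0.6 0 0 0.3 0 0 0;0.6 0 0 0.3 0 0 0",
)

```text
time: 7.6
position: [0.5231, 0.116, -0.0258]
ee_rot: [1.0, 0.0, -0.0, 0.0]
ft_force: [0.9, 0.7, 0.3]
width: 0.051
grasp_force: 0.0
```

Run:
```python
from h import *
S,D=get_calibration("scene"),get_calibration("side")
s=snapshot("side");c=snapshot("scene");w=snapshot("wrist")
f=lambda i,x,y:cv2.resize(i[y:y+100,x:x+66],(396,600),interpolation=cv2.INTER_CUBIC)
cv2.imwrite("pics/tip2.png",np.hstack([f(s,270,210),f(c,350,150)]))
print(sensors.get_obs())
```

```text
{'time': 7.75, 'q': array([-0.2899,  0.9361, -0.0241,  1.97  ,  0.083 ,  0.2374, -1.9548]), 'joint_vel': array([ 0.0008, -0.0155,  0.0004, -0.0017, -0.0011,  0.0021, -0.0017]), 'effort': array([ -0.0263, -52.5336,   1.2368,  -4.743 ,   0.0037,  -0.0224,
        -0.0014]), 'position': array([ 0.5228,  0.1159, -0.0257]), 'ee_rot': array([ 1.    ,  0.0004, -0.0005,  0.0002]), 'ft_force': array([ 0.9164, -0.2648, -0.643 ]), 'moment': array([ 0.0193, -0.0062, -0.0023]), 'grasp_force': 0.0, 'width': 0.05147153610392116}
```

View pics/tip2.png

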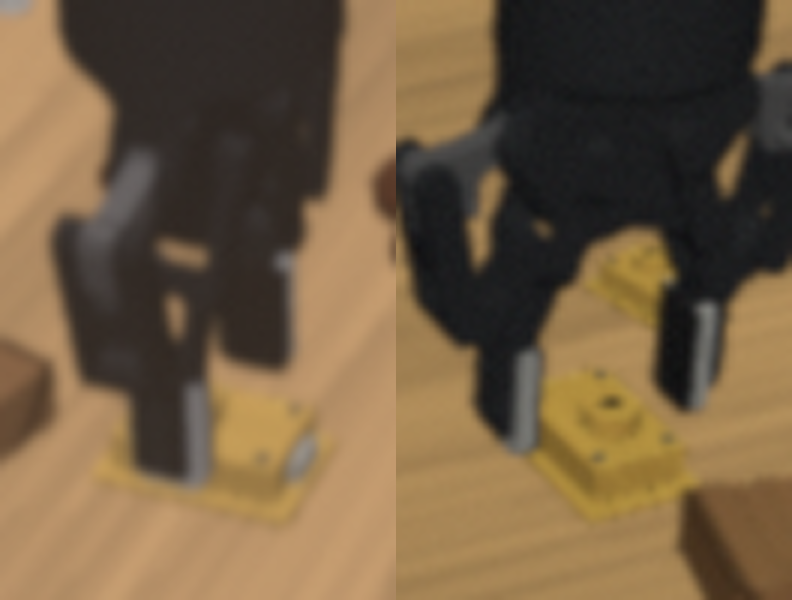

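Run:
```python
from h import *
S,D=get_calibration("scene"),get_calibration("side")
g=lambda p,x,y:(x+p[0]/6,y+p[1]/6)
print(tri([(D,g((172,478),270,210)),(S,g((688-396,405),350,150))]))
print(tri([(D,g((258,362),270,210)),(S,g((507-396,447),350,150))]))
```

```text
(array([0.5247, 0.1465, 0.0134]), [np.float64(2.403107045728382), np.float64(2.4031070457282855)])
(array([0.5239, 0.0858, 0.0127]), [np.float64(0.7854332778831851), np.float64(0.7854332778830772)])
```

Emit:
jog_arm(
  plan="0.6 0 0 0.1 0 0 0;0.6 0 0 0.1 0 0 0;0.6 0 0 0.1 0 0 0;0.6 0 0 0.1 0 0 0;0.6 0 0 0 0 0 0;0.6 0 0 0 0 0 0;0.6 0 0 0 0 0 0;0.6 0 0 0 0 0 0",
)

```text
time: 8.55
position: [0.5233, 0.116, -0.033]
ee_rot: [1.0, 0.0, 0.0, 0.0]
ft_force: [0.1, 0.5, 0.4]
width: 0.0511
grasp_force: 0.0
```

Emit:
jog_arm(
  plan="0.6 0 0 0.1 0 0 0;0.6 0 0 0 0 0 0;0.6 0 0 0.1 0 0 0;0.6 0 0 0 0 0 0;0.6 0 0 0.05 0 0 0;0.6 0 0 0 0 0 0;0.6 0 0 0 0 0 0;0.6 0 0 0 0 0 0",
)

```text
time: 9.35
position: [0.5233, 0.116, -0.0381]
ee_rot: [1.0, 0.0, 0.0, 0.0]
ft_force: [-0.2, -0.5, -0.3]
width: 0.0508
grasp_force: 0.0
```

Emit:
jog_arm(
  plan="0.6 0 0 0.05 0 0 0;0.6 0 0 0 0 0 0;0.6 0 0 0.05 0 0 0;0.6 0 0 0 0 0 0;0.6 0 0 0.05 0 0 0;0.6 0 0 0 0 0 0;0.6 0 0 0 0 0 0;0.6 0 0 0 0 0 0",
)

```text
time: 10.15
position: [0.5233, 0.116, -0.0406]
ee_rot: [1.0, 0.0, 0.0, 0.0]
ft_force: [-0.6, -0.4, 4.9]
width: 0.0513
grasp_force: 2.9
```

Contact with the bench came at TCP −0.0404 at 51 mm opening, so the tips lie about 40 mm behind the reported TCP there and about 37 mm at 32 mm. I'll raise 8.5 mm and grip.

Emit:
jog_arm(
  plan="0.6 0 0 -0.42 0 0 0;0.3 0 0 0 0 0 0;0.2 0 0 0 0 0 0;0.2 0 0 0 0 0 0;0.2 0 0 0 0 0 0;0.2 0 0 0 0 0 0;0.2 0 0 0 0 0 0;0.2 0 0 0 0 0 0",
  squeeze=50,
)

```text
time: 10.95
position: [0.5239, 0.1162, -0.0319]
ee_rot: [1.0, 0.001, 0.001, -0.0]
ft_force: [-0.9, 0.6, 7.7]
width: 0.0305
grasp_force: 49.4
```

Emit:
jog_arm(
  plan="0.2 0 0 -0.25 0 0 0;0.2 0 0 -0.25 0 0 0;0.2 0 0 -1 0 0 0;0.2 0 0 -1 0 0 0;0.2 0 0 -1 0 0 0;0.2 0 0 -1 0 0 0;0.2 0.4 -0.8 0 0 0 0;0.2 0.4 -1 0 0 0 0",
)

```text
time: 11.75
position: [0.5396, 0.1509, 0.0582]
ee_rot: [1.0, -0.001, 0.0, 0.0]
ft_force: [0.8, 0.2, -1.7]
width: 0.0305
grasp_force: 50.2
```

Emit:
jog_arm(
  plan="0.2 0.5 -1 0 0 0 0.2;0.2 0.5 -1 0 0 0 0.2;0.2 0.5 -1 0 0 0 0;0.2 0.5 -1 0 0 0 0;0.2 0.5 -1 0 0 0 0;0.2 0.5 -1 0 0 0 0;0.2 0.5 -1 0 0 0 0;0.2 0.2 -1 0 0 0 0",
)

```text
time: 12.55
position: [0.6198, 0.3092, 0.0571]
ee_rot: [1.0, -0.024, 0.0, 0.0]
ft_force: [0.7, -0.7, -0.7]
width: 0.0308
grasp_force: 50.2
```

Run:
```python
from h import *
s=snapshot("side");w=snapshot("wrist")
f=lambda i:cv2.resize(i,(400,300))
cv2.imwrite("pics/l1.png",np.hstack([s[240:480,80:400],w[100:340,100:420]]))
o=sensors.get_obs();print(o["position"],o["width"],o["grasp_force"],o["ft_force"])
```

```text
[0.6185 0.3136 0.057 ] 0.030600781587440697 50.15589952468872 [-0.5879  0.0818 -1.0142]
```

View pics/l1.png

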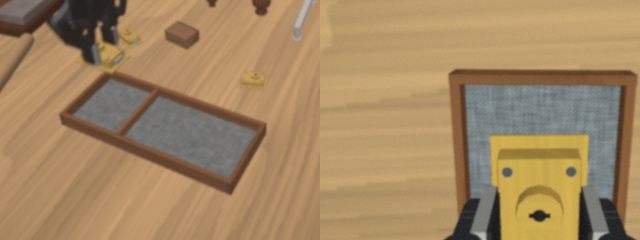

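Lock is held, centred sideways over the short compartment. Lowering.

Emit:
jog_arm(
  plan="0.2 -0.2 0 1 0 0 0;0.2 0 0 1 0 0 0;0.2 0 0 1 0 0 0;0.2 0 0 0.6 0 0 0;0.2 0 0 0.3 0 0 0;0.2 0 0 0.2 0 0 0;0.2 0 0 0 0 0 0;0.2 0 0 0 0 0 0",
)

```text
time: 13.45
position: [0.6158, 0.3095, -0.0239]
ee_rot: [1.0, -0.024, 0.001, -0.0]
ft_force: [-0.6, 1.1, -1.4]
width: 0.0307
grasp_force: 50.2
```

Emit:
jog_arm(
  plan="0.5 0 0 0 0 0 0;0.5 0 0 0 0 0 0;0.5 0 0 0 0 0 0;0.5 0 0 -0.3 0 0 0;0.5 0 0 -0.7 0 0 0;0.5 0 0 -1 0 0 0;0.5 0 0 -1 0 0 0;0.5 0 0 -1 0 0 0",
)

```text
time: 14.25
position: [0.6157, 0.3094, 0.0574]
ee_rot: [1.0, -0.024, 0.001, -0.0]
ft_force: [0.6, 1.1, 0.4]
width: 0.0427
grasp_force: 0.0
```

Emit:
jog_arm(
  plan="1 -0.52 0.98 0 0 0 0;1 -0.52 0.98 0 0 0 0;1 -0.52 0.98 0 0 0 0;1 -0.52 0.98 0 0 0 0;1 -0.52 0.98 0 0 0 0;1 -0.52 0.98 0 0 0 0;1 -0.52 0.98 0 0 0 0;1 -0.52 0.98 0 0 0 0",
)

```text
time: 15.05
position: [0.5251, 0.1561, 0.0566]
ee_rot: [1.0, -0.024, 0.001, -0.0]
ft_force: [-0.7, -0.2, -1.0]
width: 0.0855
grasp_force: 0.0
```

Emit:
jog_arm(
  plan="1 -0.52 0.98 0 0 0 0;1 -0.52 0.98 0 0 0 0;1 -0.52 0.98 0 0 0 0;1 -0.52 0.98 0 0 0 0;1 -0.52 0.98 0 0 0 0;1 -0.52 0.98 0 0 0 0;1 -0.52 0.98 0 0 0 0;1 -0.52 0.98 0 0 0 0",
)

```text
time: 15.85
position: [0.435, 0.0032, 0.0564]
ee_rot: [1.0, -0.024, 0.001, -0.0]
ft_force: [0.5, -1.1, -0.4]
width: 0.0852
grasp_force: 0.0
```

Emit:
jog_arm(
  plan="1 -0.52 0.98 0 0 0 0;1 0 0 0 0 0 -0.99;1 0 0 0 0 0 -0.99;1 0 0 0 0 0 -0.99;1 0 0 0 0 0 -0.99;1 0 0 0 0 0 -0.99;1 0 0 0 0 0 -0.99;1 0 0 0 0 0 -0.99",
)

```text
time: 16.65
position: [0.4242, -0.0155, 0.0563]
ee_rot: [0.923, 0.384, 0.001, 0.001]
ft_force: [-0.7, -0.4, 0.8]
width: 0.0854
grasp_force: 0.0
```

Emit:
jog_arm(
  plan="1 0 0 0 0 0 -0.99;1 0 0 0 0 0 -0.99;1 0 0 0 0 0 -0.99;1 0 0 0 0 0 -0.99;1 0 0 0 0 0 -0.99;1 0 0 0 0 0 -0.99;1 0 0 0 0 0 -0.99;1 0 0 0 0 0 0",
)

```text
time: 17.45
position: [0.4241, -0.0156, 0.0562]
ee_rot: [0.691, 0.723, 0.001, 0.001]
ft_force: [0.4, 0.4, -0.2]
width: 0.0854
grasp_force: 0.0
```

Run:
```python
from h import *
import pickle
W1,W2=[pickle.load(open(f"w{i}.pkl","rb")) for i in(1,2)]
o=sensors.get_obs();print(o["position"],R.from_quat(o["ee_rot"]).as_matrix(),o["q"])
c=get_calibration("wrist");w=snapshot("wrist");cv2.imwrite("pics/p1.png",w)
```

```text
[ 0.4241 -0.0156  0.0562] [[-0.045   0.999   0.0026]
 [ 0.999   0.045  -0.0006]
 [-0.0007  0.0026 -1.    ]] [ 0.1141  0.732  -0.2983  2.2699  0.9025  0.254  -0.9518]
```

View pics/p1.png

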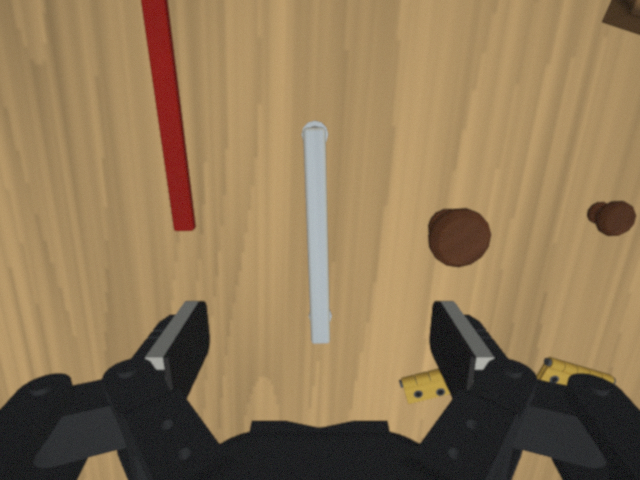

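Pull is centred between the fingers (bar from (315,128) to (321,342)). Descend and grip.

Emit:
jog_arm(
  plan="0.5 0 0 0 0 0 0;0.5 0 0 0 0 0 0;0.5 0 0 1 0 0 0;0.5 0 0 1 0 0 0;0.5 0 0 1 0 0 0;0.5 0 0 0.8 0 0 0;0.5 0 0 0.25 0 0 0;0.5 0 0 0 0 0 0",
)

```text
time: 18.3
position: [0.4167, -0.0169, -0.0087]
ee_rot: [0.69, 0.723, -0.008, -0.005]
ft_force: [0.3, 0.1, 0.6]
width: 0.0428
grasp_force: 0.0
```

Emit:
jog_arm(
  plan="0 0 0 0 0 0 0;0 0 0 0 0 0 0;0 0 0 0 0 0 0;0 0 0 0 0 0 0;0 0 0 0 0 0 0;0 0 0 0 0 0 0;0 0 0 0 0 0 0;0 0 0 0 0 0 0",
)

```text
time: 19.1
position: [0.417, -0.017, -0.0081]
ee_rot: [0.69, 0.723, -0.008, -0.005]
ft_force: [-0.2, -0.7, -0.5]
width: -0.0004
grasp_force: 0.0
```

Run:
```python
from h import *
o=sensors.get_obs();print(o["position"],R.from_quat(o["ee_rot"]).as_matrix(),o["q"],o["time"])
```

```text
[ 0.417  -0.017  -0.0081] [[-0.0468  0.9988 -0.0171]
 [ 0.9989  0.0467 -0.0047]
 [-0.0039 -0.0173 -0.9998]] [ 0.0467  0.8759 -0.1934  2.2941  1.5804  0.1515 -1.6145] 19.1
```

The arm is stuck near the wrist singularity (q6≈0.15, q5 needs to go to π). I'll raise, turn the tool another half turn (same grasp, q7 stays in range), and come down again.

Emit:
jog_arm(
  plan="0.5 0 0 -0.5 0 0 0;0.5 0 0 -0.5 0 0 0;0.5 0 0 -0.5 0 0 0;0.5 0 0 0 0 0 -1;0.5 0 0 0 0 0 -1;0.5 0 0 0 0 0 -1;0.5 0 0 0 0 0 -1;0.5 0 0 0 0 0 -1",
)

```text
time: 19.9
position: [0.4174, -0.017, 0.0219]
ee_rot: [0.444, 0.896, -0.006, -0.007]
ft_force: [-0.2, 0.0, -0.5]
width: 0.0428
grasp_force: 0.0
```

Emit:
jog_arm(
  plan="0.5 0 0 0 0 0 -1;0.5 0 0 0 0 0 -1;0.5 0 0 0 0 0 -1;0.5 0 0 0 0 0 -1;0.5 0 0 0 0 0 -1;0.5 0 0 0 0 0 -1;0.5 0 0 0 0 0 -1;0.5 0 0 0 0 0 -1",
)

```text
time: 20.7
position: [0.4173, -0.017, 0.0218]
ee_rot: [-0.02, 1.0, -0.002, -0.009]
ft_force: [-0.3, -0.4, -0.7]
width: 0.0426
grasp_force: 0.0
```

```bash
cat > st.py <<'E'
from h import *
o=sensors.get_obs();M=R.from_quat(o["ee_rot"]).as_matrix()
print(o["time"],o["position"],"yaw",np.degrees(np.arctan2(M[1,0],M[0,0])),"z",M[:,2],"q",o["q"],o["width"],o["grasp_force"])
E
python3 st.py
```

```text
20.7 [ 0.4173 -0.017   0.0218] yaw -177.6653745345174 z [-0.0173 -0.0048 -0.9998] q [ 0.2787  0.8554 -0.5762  2.274   1.3139  0.4418  0.1914] 0.04263796659647176 0.0
```

Emit:
jog_arm(
  plan="0.5 0 0 0 0 0 -1;0.5 0 0 0 0 0 -1;0.5 0 0 0 0 0 -1;0.5 0 0 0 0 0 -1;0.5 0 0 0 0 0 -1;0.5 0 0 0 0 0 -1;0.5 0 0 0 0 0 -1;0.5 0 0 0 0 0 -1",
)

```text
time: 21.5
position: [0.4173, -0.017, 0.0218]
ee_rot: [-0.48, 0.877, 0.002, -0.009]
ft_force: [-0.1, -0.7, 0.1]
width: 0.043
grasp_force: 0.0
```

Emit:
jog_arm(
  plan="0.5 0 0 0 0 0 -1;0.5 0 0 0 0 0 -1;0.5 0 0 0 0 0 -1;0.5 0 0 0 0 0 -1;0.5 0 0 0 0 0 -1;0.5 0 0 0 0 0 0;0.5 0 0 0 0 0 0;0.5 0 0 0 0 0 0",
)

```text
time: 22.3
position: [0.4175, -0.0169, 0.0219]
ee_rot: [0.715, -0.699, -0.004, 0.008]
ft_force: [-0.2, 0.6, -0.2]
width: 0.0426
grasp_force: 0.0
```

```bash
python3 st.py
```

```text
22.3 [ 0.4175 -0.0169  0.0219] yaw -88.66468137056715 z [-0.0171 -0.0048 -0.9998] q [ 0.3746  0.9013 -0.7471  2.2689  1.3448  0.5807  1.7043] 0.04255942139092436 0.0
```

Emit:
jog_arm(
  plan="0.5 0 0 0 0.14 -0.04 -0.2;0.5 -0.12 -0.28 0 0 0 0;0.5 0 0 0.4 0 0 0;0.5 0 0 0.4 0 0 0;0.5 0 0 0.4 0 0 0;0.5 0 0 0.4 0 0 0;0.5 0 0 0.4 0 0 0;0.5 0 0 0.35 0 0 0",
)

```text
time: 23.1
position: [0.4236, -0.0139, -0.0256]
ee_rot: [0.724, -0.69, -0.0, -0.0]
ft_force: [-0.3, -1.2, -0.2]
width: 0.0427
grasp_force: 0.0
```

```bash
python3 st.py
```

```text
23.1 [ 0.4236 -0.0139 -0.0256] yaw -87.24824635720327 z [-0.0002  0.0006 -1.    ] q [ 0.3521  1.0087 -0.7145  2.2775  1.5881  0.5872  1.5169] 0.04272048954968532 0.0
```

Reached exactly. Close on the bar and lift a little.

Emit:
jog_arm(
  plan="0 0 0 0 0 0 0;0 0 0 0 0 0 0;0 0 0 0 0 0 0;0 0 0 0 0 0 0;0 0 0 0 0 0 0;0 0 0 -0.5 0 0 0;0 0 0 -1 0 0 0;0 0 0 -1 0 0 0",
)

```text
time: 23.9
position: [0.4226, -0.0141, 0.0253]
ee_rot: [0.724, -0.689, -0.001, 0.0]
ft_force: [0.7, 0.2, 0.2]
width: 0.0107
grasp_force: 48.8
```

```bash
python3 st.py
```

```text
23.9 [ 0.4226 -0.0141  0.0253] yaw -87.17146253248463 z [-0.0014  0.0009 -1.    ] q [ 0.3661  0.8883 -0.7339  2.2703  1.3565  0.5598  1.7197] 0.010679127511500876 48.77615511417389
```

Emit:
jog_arm(
  plan="0 0 0 -1 0 0 0;0 0 0 0 0 0 0.995;0 0 0 0 0 0 0.995;0 0 0 0 0 0 0.995;0 0 0 0 0 0 0.995;0 0 0 0 0 0 0.995;0 0 0 0 0 0 0.995;0 0 0 0 0 0 0.995",
)

```text
time: 24.7
position: [0.4229, -0.0141, 0.045]
ee_rot: [-0.38, 0.925, 0.0, -0.0]
ft_force: [-0.0, 0.6, -1.4]
width: 0.0107
grasp_force: 48.8
```

Emit:
jog_arm(
  plan="0 0 0 0 0 0 0.995;0 0 0 0 0 0 0.995;0 0 0 0 0 0 0.995;0 0 0 0 0 0 0.995;0 0 0 0 0 0 0.995;0 0 0 0 0 0 0.995;0 0 0 0 0 0 0.995;0 -0.13 0.987 0 0 0 0",
)

```text
time: 25.5
position: [0.4255, 0.0024, 0.0449]
ee_rot: [0.029, 1.0, -0.002, -0.001]
ft_force: [-0.7, 0.7, -1.3]
width: 0.0103
grasp_force: 48.8
```

Emit:
jog_arm(
  plan="0 -0.13 0.987 0 0 0 0;0 -0.13 0.987 0 0 0 0;0 -0.13 0.987 0 0 0 0;0 -0.13 0.987 0 0 0 0;0 -0.13 0.987 0 0 0 0;0 -0.13 0.987 0 0 0 0;0 -0.13 0.987 0 0 0 0;0 -0.13 0.987 0 0 0 0",
)

```text
time: 26.3
position: [0.4555, 0.1631, 0.0451]
ee_rot: [0.026, 1.0, 0.0, -0.0]
ft_force: [0.5, 0.2, -0.7]
width: 0.0104
grasp_force: 48.8
```

Emit:
jog_arm(
  plan="0 -0.13 0.987 0 0 0 0;0 -0.13 0.987 0 0 0 0;0 -0.13 0.987 0 0 0 0;0 -0.13 0.987 0 0 0 0;0 -0.13 0.987 0 0 0 0;0 -0.13 0.987 0 0 0 0;0 -0.13 0.987 0 0 0 0;0 -0.13 0.987 0 0 0 0",
)

```text
time: 27.1
position: [0.4842, 0.3198, 0.045]
ee_rot: [0.026, 1.0, 0.0, -0.001]
ft_force: [-0.7, -0.3, -1.1]
width: 0.0109
grasp_force: 48.8
```

```bash
python3 st.py
python3 - <<'E'
from h import *
s=snapshot("side");w=snapshot("scene")
a=cv2.resize(s[240:440,120:420],(600,400),interpolation=cv2.INTER_CUBIC);b=w[120:320,360:640]
b=cv2.resize(b,(280,200))
c=np.zeros((600,600,3),np.uint8);c[:400]=a;c[400:600,:280]=b
ww=snapshot("wrist");c[400:600,290:600]=cv2.resize(ww,(310,200))
cv2.imwrite("pics/pl.png",c)
E
```

```text
27.1 [0.4842 0.3198 0.045 ] yaw 177.04485710435281 z [-0.0011  0.0005 -1.    ] q [-0.3126  0.9112 -0.6236  1.8028  0.7974  0.6991  0.1262] 0.010885286013602417 48.81726801395416
```

View pics/pl.png

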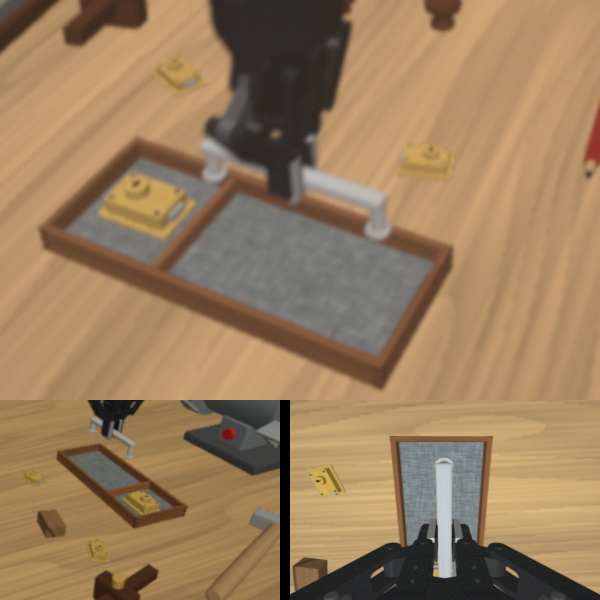

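Lock is well inside the short compartment; the pull hangs over the long one, aligned. Lower and release.

Emit:
jog_arm(
  plan="0 0 0 1 0 0 0;0 0 0 1 0 0 0;0 0 0 0.6 0 0 0;0 0 0 0.3 0 0 0;0 0 0 0.15 0 0 0;0 0 0 0.12 0 0 0;0 0 0 0 0 0 0;0 0 0 0 0 0 0",
)

```text
time: 28.05
position: [0.4847, 0.319, -0.0178]
ee_rot: [0.026, 1.0, 0.001, 0.0]
ft_force: [0.8, -0.9, -1.3]
width: 0.0105
grasp_force: 48.8
```

Emit:
jog_arm(
  plan="0.35 0 0 0 0 0 0;0.35 0 0 0 0 0 0;0.35 0 0 0 0 0 0;0.35 0 0 -0.3 0 0 0;0.35 0 0 -0.7 0 0 0;0.35 0 0 -1 0 0 0;0.35 0 0 -1 0 0 0;0.35 0 0 -0.5 0 0 0",
)

```text
time: 28.85
position: [0.4852, 0.3198, 0.0544]
ee_rot: [0.026, 1.0, 0.002, 0.001]
ft_force: [-0.6, 0.6, 0.1]
width: 0.0299
grasp_force: 0.0
```

```bash
python3 st.py
```

```text
28.85 [0.4852 0.3198 0.0544] yaw 177.0447506460823 z [ 0.0019  0.0032 -1.    ] q [-0.3051  0.8976 -0.6343  1.8009  0.7872  0.7111  0.1357] 0.029881511123805035 0.0
```

Emit:
jog_arm(
  plan="0.8 -0.116 -1 0 0 0 0;0.8 -0.116 -1 0 0 0 0;0.8 -0.116 -1 0 0 0 0;0.8 -0.116 -1 0 0 0 0;0.8 -0.116 -1 0 0 0 0;0.8 -0.116 -1 0 0 0 0;0.8 -0.116 -1 0 0 0 0;0.8 -0.116 -1 0 0 0 0",
)

```text
time: 29.65
position: [0.4949, 0.1571, 0.052]
ee_rot: [0.026, 1.0, 0.0, -0.0]
ft_force: [0.2, -0.1, -0.4]
width: 0.0685
grasp_force: 0.0
```

Emit:
jog_arm(
  plan="0.8 -0.116 -1 0 0 0 0;0.8 -0.116 -1 0 0 0 0;0.8 -0.116 -1 0 0 0 0;0.8 -0.116 -1 0 0 0 0;0.8 -0.116 -1 0 0 0 0;0.8 -0.116 -1 0 0 0 0;0.8 -0.116 -1 0 0 0 0;0.8 -0.116 -1 0 0 0 0",
)

```text
time: 30.45
position: [0.5052, -0.0036, 0.0519]
ee_rot: [0.026, 1.0, 0.0, 0.0]
ft_force: [0.5, -0.3, -0.3]
width: 0.0679
grasp_force: 0.0
```

```bash
python3 st.py;  python3 - <<'E'
from h import *
c=get_calibration("wrist");w=snapshot("wrist");cv2.imwrite("pics/k1.png",w)
np.save("k1T.npy",c["T"])
print(proj(c,[.5055,-.006,.034]),proj(c,[.6,.008,.02]),proj(c,[.516,-.1245,.006]))
g=cv2.cvtColor(w,cv2.COLOR_BGR2HSV)
m=((w.max(2)<90)&(w[:,:,2]>w[:,:,0]+15)).astype(np.uint8)  # dark brown
n,l,s,ce=cv2.connectedComponentsWithStats(m)
for i in range(1,n):
    if s[i,4]>250: print(s[i],ce[i],onz(c,ce[i],.034))
E
```

```text
30.45 [ 0.5052 -0.0036  0.0519] yaw 177.04645315060483 z [ 0.      0.0006 -1.    ] q [ 0.2865  0.8392 -0.6196  2.0259  0.9125  0.577   0.5356] 0.06792651921764686 0.0
(np.float64(314.1264629453461), np.float64(255.90140855047736)) (np.float64(342.9824974858391), np.float64(379.5503732631254)) (np.float64(130.89464841334475), np.float64(264.0595561190096))
[ 287  223   53   57 1529] [314.0052 247.1321] [ 0.5003 -0.0058  0.034 ]
[ 482  327   67   43 1000] [508.49  343.327] [0.5677 0.1079 0.034 ]
[328 358  26  34 638] [340.8918 375.5972] [0.5857 0.0063 0.034 ]
```

Emit:
jog_arm(
  plan="0.8 0 -0.12 1 0 0 0;0.8 0 0 1 0 0 0;0.8 0 0 1 0 0 0;0.8 0 0 0.5 0 0 0;0.8 0 0 0.3 0 0 0;0.8 0 0 0.2 0 0 0;0.8 0 0 0 0 0 0;0.3 0 0 0 0 0 0",
)

```text
time: 31.3
position: [0.5052, -0.005, -0.028]
ee_rot: [0.026, 1.0, 0.0, 0.0]
ft_force: [1.0, -0.2, 0.3]
width: 0.0551
grasp_force: 0.0
```

Emit:
jog_arm(
  plan="0.2 0 0 0 0 0 0;0.2 0 0 0 0 0 0;0.2 0 0 0 0 0 0;0.2 0 0 0 0 0 0;0.2 0 0 0 0 0 0;0.2 0 0 0 0 0 0;0.2 0 0 -0.3 0 0 0;0.2 0 0 -0.7 0 0 0",
  squeeze=40,
)

```text
time: 32.1
position: [0.5042, -0.0053, -0.0086]
ee_rot: [0.026, 1.0, 0.0, -0.001]
ft_force: [-0.8, -0.4, 0.2]
width: 0.0333
grasp_force: 39.8
```

```bash
python3 st.py
```

```text
32.1 [ 0.5042 -0.0053 -0.0086] yaw 177.06022700185937 z [-0.002   0.0004 -1.    ] q [ 0.2157  0.9309 -0.4941  2.0464  1.067   0.4487  0.4015] 0.03332811268193269 39.79388266336173
```

Emit:
jog_arm(
  plan="0.2 0 0 -1 0 0 0;0.2 0 0 -1 0 0 0;0.2 0 0 -1 0 0 0;0.2 0.206 -0.994 0 0 0 0;0.2 0.206 -0.994 0 0 0 0;0.2 0.206 -0.994 0 0 0 0;0.2 0.206 -0.994 0 0 0 0;0.2 0.206 -0.994 0 0 0 0",
)

```text
time: 32.9
position: [0.4789, -0.1043, 0.0519]
ee_rot: [0.026, 1.0, 0.0, -0.0]
ft_force: [1.0, -0.4, 0.2]
width: 0.0332
grasp_force: 39.8
```

Emit:
jog_arm(
  plan="0.2 0.206 -0.994 0 0 0 0;0.2 0.206 -0.994 0 0 0 0;0.2 0.206 -0.994 0 0 0 0;0.2 0.206 -0.994 0 0 0 0;0.2 0.206 -0.994 0 0 0 0;0.2 0.206 -0.994 0 0 0 0;0.2 0.206 -0.994 0 0 0 0;0.2 0.206 -0.994 0 0 0 0",
)

```text
time: 33.7
position: [0.4376, -0.2614, 0.0517]
ee_rot: [0.026, 1.0, 0.0, -0.0]
ft_force: [-0.4, -0.5, -0.3]
width: 0.0337
grasp_force: 39.8
```

Emit:
jog_arm(
  plan="0.2 0.206 -0.994 0 0 0 0;0.2 0.206 -0.994 0 0 0 0;0.2 0.206 -0.994 0 0 0 0;0.2 0.206 -0.994 0 0 0 0;0.2 0 0 0 0 0 -0.71;0.2 0 0 0 0 0 -0.71;0.2 0 0 0 0 0 0;0.2 0 0 0 0 0 0",
)

```text
time: 34.5
position: [0.4174, -0.339, 0.0515]
ee_rot: [-0.058, 0.998, 0.001, -0.0]
ft_force: [-0.5, 0.2, -0.1]
width: 0.0331
grasp_force: 39.8
```

```bash
python3 st.py
python3 - <<'E'
from h import *
s=snapshot("side");w=snapshot("scene");ww=snapshot("wrist")
c=np.zeros((600,600,3),np.uint8);c[:300,:300]=cv2.resize(w[180:360,60:240],(300,300));c[:300,300:]=cv2.resize(s[100:220,320:470],(300,300))
c[300:,:400]=cv2.resize(ww,(400,300));cv2.imwrite("pics/kp.png",c)
E
```

```text
34.5 [ 0.4174 -0.339   0.0515] yaw -173.3066343389567 z [-0.0004  0.001  -1.    ] q [ 1.0154  0.894  -0.7268  1.9262  0.9307  0.7013  1.3961] 0.033064647783171024 39.82082517351955
```

View pics/kp.png

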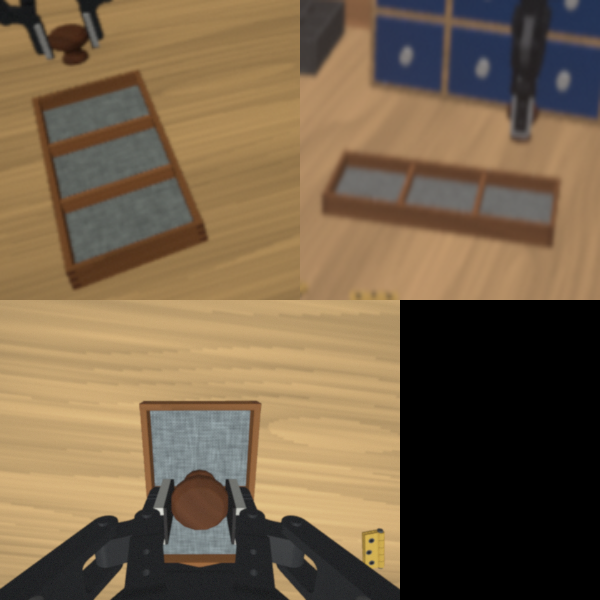

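Knob hangs centred over the near compartment (wrist view (200,500)). Lower and release.

Emit:
jog_arm(
  plan="0.2 0 0 1 0 0 0;0.2 0 0 1 0 0 0;0.2 0 0 0.8 0 0 0;0.2 0 0 0.4 0 0 0;0.2 0 0 0.25 0 0 0;0.2 0 0 0.15 0 0 0;0.2 0 0 0.05 0 0 0;0.2 0 0 0 0 0 0",
)

```text
time: 35.45
position: [0.4178, -0.3392, -0.0214]
ee_rot: [-0.059, 0.998, 0.0, 0.0]
ft_force: [0.4, -1.0, -0.6]
width: 0.0336
grasp_force: 39.8
```

Emit:
jog_arm(
  plan="0.55 0 0 0 0 0 0;0.55 0 0 0 0 0 0;0.55 0 0 0 0 0 0;0.55 0 0 -0.5 0 0 0;0.55 0 0 -1 0 0 0;0.55 0 0 -1 0 0 0;0.55 0 0 -1 0 0 0;0.55 0 0 -0.2 0 0 0",
)

```text
time: 36.25
position: [0.419, -0.3396, 0.0548]
ee_rot: [-0.059, 0.998, -0.001, 0.002]
ft_force: [1.6, -0.1, 0.6]
width: 0.047
grasp_force: 0.0
```

```bash
python3 st.py
```

```text
36.25 [ 0.419  -0.3396  0.0548] yaw -173.19418000596002 z [ 0.0032 -0.0011 -1.    ] q [ 1.0162  0.8887 -0.7292  1.9243  0.9263  0.7027  1.4017] 0.0470421466395667 0.0
```

Run:
```python
from h import *
import pickle
for k in(1,2):
    c=pickle.load(open(f"w{k}.pkl","rb"));im=cv2.imread(f"pics/w{k}.png");h=cv2.cvtColor(im,cv2.COLOR_BGR2HSV)
    m=cv2.inRange(h,(20,140,90),(32,255,255));m=cv2.morphologyEx(m,cv2.MORPH_CLOSE,np.ones((5,5)))
    for q in cv2.findContours(m,0,1)[0]:
        if cv2.contourArea(q)>200:
            P=np.array([onz(c,p[0],.006)[:2]*1000 for p in q],np.float32);print(k,cv2.minAreaRect(P))
```

```text
1 ((448.0346984863281, 167.98109436035156), (22.333986282348633, 46.23196792602539), 75.98845672607422)
1 ((516.5139770507812, -123.9896240234375), (49.62369918823242, 21.689178466796875), 19.590328216552734)
1 ((524.862548828125, 117.05589294433594), (58.62637710571289, 46.564579010009766), 1.3812553882598877)
1 ((615.4800415039062, -116.07038879394531), (21.44489097595215, 49.056331634521484), 75.05699157714844)
2 ((450.05206298828125, 180.43333435058594), (41.78162384033203, 27.410520553588867), 12.702864646911621)
2 ((516.9520874023438, -123.588134765625), (50.75960159301758, 21.578380584716797), 19.524765014648438)
2 ((524.97900390625, 116.14079284667969), (59.072750091552734, 38.97418975830078), 1.3610774278640747)
2 ((616.226806640625, -115.85633850097656), (21.76832389831543, 49.51559066772461), 74.51084899902344)
2 ((688.5203857421875, 159.79425048828125), (27.432373046875, 41.279354095458984), 64.87039947509766)
```

Emit:
jog_arm(
  plan="0.55 -0.561 0.92 0 0 0 0;0.55 -0.561 0.92 0 0 0 0;0.55 -0.561 0.92 0 0 0 0;0.55 -0.561 0.92 0 0 0 0;0.55 -0.561 0.92 0 0 0 0;0.55 -0.561 0.92 0 0 0 0;0.55 -0.561 0.92 0 0 0 0;0.55 -0.561 0.92 0 0 0 0",
)

```text
time: 37.05
position: [0.4892, -0.1815, 0.0521]
ee_rot: [-0.059, 0.998, 0.0, -0.0]
ft_force: [0.3, 0.3, 0.2]
width: 0.0468
grasp_force: 0.0
```

Emit:
jog_arm(
  plan="0.55 -0.561 0.92 0 0 0 0;0.55 -0.561 0.92 0 0 0 0;0.55 -0.561 0.92 0 0 0 0;0.55 0 0 0 0 0 -0.925;0.55 0 0 0 0 0 -0.925;0.55 0 0 0 0 0 0;0.55 0 0 0 0 0 0;0.55 0 0 0 0 0 0",
)

```text
time: 37.85
position: [0.5159, -0.1237, 0.0523]
ee_rot: [-0.169, 0.986, 0.0, -0.0]
ft_force: [-0.5, 0.5, 0.6]
width: 0.0469
grasp_force: 0.0
```

```bash
python3 st.py
```

```text
37.85 [ 0.5159 -0.1237  0.0523] yaw -160.5947826238141 z [-0.0006  0.0007 -1.    ] q [ 0.5818  0.8942 -0.7502  1.9467  0.9574  0.7068  1.1387] 0.046921176344078594 0.0
```

Emit:
jog_arm(
  plan="0.55 0 0 1 0 0 0;0.55 0 0 1 0 0 0;0.55 0 0 1 0 0 0;0.55 0 0 0.7 0 0 0;0.55 0 0 0.4 0 0 0;0.55 0 0 0.2 0 0 0;0.55 0 0 0.06 0 0 0;0.55 0 0 0 0 0 0",
)

```text
time: 38.65
position: [0.5164, -0.1234, -0.0344]
ee_rot: [-0.169, 0.986, 0.0, 0.0]
ft_force: [0.1, 0.2, -0.2]
width: 0.0469
grasp_force: 0.0
```

Emit:
jog_arm(
  plan="0.15 0 0 0 0 0 0;0.1 0 0 0 0 0 0;0.1 0 0 0 0 0 0;0.1 0 0 0 0 0 0;0.1 0 0 0 0 0 0;0.1 0 0 0 0 0 0;0.1 0 0 0 0 0 0;0.1 0 0 0 0 0 0",
)

```text
time: 39.45
position: [0.5164, -0.1235, -0.0341]
ee_rot: [-0.17, 0.986, 0.0, 0.0]
ft_force: [-1.1, -0.7, 5.4]
width: 0.0195
grasp_force: 39.1
```

```bash
python3 st.py
```

```text
39.45 [ 0.5164 -0.1235 -0.0341] yaw -160.47543577206667 z [ 0.0005  0.0003 -1.    ] q [ 0.507   1.0214 -0.6145  1.9666  1.1622  0.565   0.9688] 0.019479910677800617 39.06778156757355
```

Emit:
jog_arm(
  plan="0.1 0 0 -0.4 0 0 0;0.1 0 0 -1 0 0 0;0.1 0 0 -1 0 0 0;0.1 0 0 -1 0 0 0;0.1 0.401 -0.948 0 0 0 0;0.1 0.401 -0.948 0 0 0 0;0.1 0.401 -0.948 0 0 0 0;0.1 0.401 -0.948 0 0 0 0",
)

```text
time: 40.25
position: [0.511, -0.2065, 0.0335]
ee_rot: [-0.17, 0.986, 0.0, -0.0]
ft_force: [0.8, 0.8, -1.1]
width: 0.0199
grasp_force: 39.3
```

Emit:
jog_arm(
  plan="0.1 0.401 -0.948 0 0 0 0;0.1 0.401 -0.948 0 0 0 0;0.1 0.401 -0.948 0 0 0 0;0.1 0.401 -0.948 0 0 0 0;0.1 0.401 -0.948 0 0 0 0;0.1 0.401 -0.948 0 0 0 0;0.1 0 0 0 0 0 0.925;0.1 0 0 0 0 0 0.925",
)

```text
time: 41.05
position: [0.5032, -0.3299, 0.0331]
ee_rot: [-0.056, 0.998, 0.001, -0.0]
ft_force: [0.1, 0.4, -0.2]
width: 0.02
grasp_force: 39.3
```

```bash
python3 st.py
```

```text
41.05 [ 0.5032 -0.3299  0.0331] yaw -173.5700817275153 z [-0.0006  0.0012 -1.    ] q [ 0.8944  0.9773 -0.7226  1.7367  0.8829  0.7878  1.4093] 0.019995407840942902 39.345552921295166
```

Emit:
jog_arm(
  plan="0.1 0 0 1 0 0 0;0.1 0 0 1 0 0 0;0.1 0 0 0.5 0 0 0;0.1 0 0 0.3 0 0 0;0.1 0 0 0.13 0 0 0;0.1 0 0 0.1 0 0 0;0.1 0 0 0 0 0 0;0.1 0 0 0 0 0 0",
)

```text
time: 41.85
position: [0.5042, -0.3291, -0.0271]
ee_rot: [-0.059, 0.998, 0.0, 0.0]
ft_force: [-0.3, -0.4, -0.1]
width: 0.0197
grasp_force: 39.3
```

Emit:
jog_arm(
  plan="0.5 0 0 0 0 0 0;0.5 0 0 0 0 0 0;0.5 0 0 0 0 0 0;0.5 0 0 -0.5 0 0 0;0.5 0 0 -1 0 0 0;0.5 0 0 -1 0 0 0;0.5 0 0 -1 0 0 0;0.5 0 0 -0.5 0 0 0",
)

```text
time: 42.65
position: [0.505, -0.3292, 0.0548]
ee_rot: [-0.059, 0.998, -0.0, 0.001]
ft_force: [1.1, 0.3, -0.1]
width: 0.0428
grasp_force: 0.0
```

```bash
python3 st.py
```

```text
42.65 [ 0.505  -0.3292  0.0548] yaw -173.18673537157932 z [ 0.0023 -0.0002 -1.    ] q [ 0.9037  0.9486 -0.7463  1.7286  0.8541  0.8198  1.4361] 0.04280415379350181 0.0
```

Emit:
jog_arm(
  plan="0.55 -0.678 0.993 0 0 0 0;0.55 -0.678 0.993 0 0 0 0;0.55 -0.678 0.993 0 0 0 0;0.55 -0.678 0.993 0 0 0 0;0.55 -0.678 0.993 0 0 0 0;0.55 -0.678 0.993 0 0 0 0;0.55 -0.678 0.993 0 0 0 0;0.55 -0.678 0.993 0 0 0 0",
)

```text
time: 43.45
position: [0.5929, -0.1575, 0.0525]
ee_rot: [-0.059, 0.998, 0.0, -0.0]
ft_force: [0.2, -0.8, -0.4]
width: 0.0474
grasp_force: 0.0
```

Emit:
jog_arm(
  plan="0.55 -0.678 0.993 0 0 0 0;0.55 -0.678 0.993 0 0 0 0;0.55 0 0 0 0 0 0.8;0.55 0 0 0 0 0 0.8;0.55 0 0 0 0 0 0.8;0.55 0 0 0 0 0 0.8;0.55 0 0 0 0 0 0;0.55 0 0 0 0 0 0",
)

```text
time: 44.25
position: [0.6149, -0.1157, 0.0526]
ee_rot: [0.131, 0.991, 0.0, -0.0]
ft_force: [-0.1, 0.2, -0.8]
width: 0.047
grasp_force: 0.0
```

```bash
python3 st.py
```

```text
44.25 [ 0.6149 -0.1157  0.0526] yaw 164.9471603784337 z [-0.0006  0.0006 -1.    ] q [ 0.4506  0.9438 -0.6363  1.6563  0.7371  0.797   0.7839] 0.04695542400348709 0.0
```

Emit:
jog_arm(
  plan="0.55 0 0 1 0 0 0;0.55 0 0 1 0 0 0;0.55 0 0 1 0 0 0;0.55 0 0 0.7 0 0 0;0.55 0 0 0.4 0 0 0;0.55 0 0 0.2 0 0 0;0.55 0 0 0.06 0 0 0;0.55 0 0 0 0 0 0",
)

```text
time: 45.05
position: [0.6154, -0.1156, -0.0342]
ee_rot: [0.132, 0.991, 0.0, 0.0]
ft_force: [-0.3, 0.3, -0.8]
width: 0.0465
grasp_force: 0.0
```

Emit:
jog_arm(
  plan="0.15 0 0 0 0 0 0;0.1 0 0 0 0 0 0;0.1 0 0 0 0 0 0;0.1 0 0 0 0 0 0;0.1 0 0 0 0 0 0;0.1 0 0 0 0 0 0;0.1 0 0 0 0 0 0;0.1 0 0 0 0 0 0",
)

```text
time: 45.85
position: [0.6154, -0.1157, -0.0338]
ee_rot: [0.132, 0.991, 0.0, 0.0]
ft_force: [-1.3, -0.7, 5.0]
width: 0.0195
grasp_force: 39.1
```

```bash
python3 st.py
```

```text
45.85 [ 0.6154 -0.1157 -0.0338] yaw 164.80422995003704 z [ 0.0007  0.0005 -1.    ] q [ 0.4072  1.0609 -0.5495  1.6736  0.8394  0.6584  0.7002] 0.019489244564631494 39.07010078430176
```

Emit:
jog_arm(
  plan="0.1 0 0 -0.4 0 0 0;0.1 0 0 -1 0 0 0;0.1 0 0 -1 0 0 0;0.1 0 0 -1 0 0 0;0.1 -0.133 -0.921 0 0 0 0;0.1 -0.133 -0.921 0 0 0 0;0.1 -0.133 -0.921 0 0 0 0;0.1 -0.133 -0.921 0 0 0 0",
)

```text
time: 46.65
position: [0.6056, -0.1904, 0.0335]
ee_rot: [0.132, 0.991, 0.0, -0.0]
ft_force: [0.9, 0.3, -0.5]
width: 0.0195
grasp_force: 39.3
```

Emit:
jog_arm(
  plan="0.1 -0.133 -0.921 0 0 0 0;0.1 -0.133 -0.921 0 0 0 0;0.1 -0.133 -0.921 0 0 0 0;0.1 -0.133 -0.921 0 0 0 0;0.1 -0.133 -0.921 0 0 0 0;0.1 -0.133 -0.921 0 0 0 0;0.1 -0.133 -0.921 0 0 0 0;0.1 0 0 0 0 0 -0.8",
)

```text
time: 47.45
position: [0.5886, -0.3237, 0.033]
ee_rot: [0.086, 0.996, -0.001, -0.001]
ft_force: [-0.1, -0.2, -0.9]
width: 0.0193
grasp_force: 39.3
```

Emit:
jog_arm(
  plan="0.1 0 0 0 0 0 -0.8;0.1 0 0 0 0 0 -0.8;0.1 0 0 0 0 0 -0.8;0.1 0 0 0 0 0 0;0.1 0 0 0 0 0 0;0.1 0 0 0 0 0 0;0.1 0 0 0 0 0 0;0.1 0 0 0 0 0 0",
)

```text
time: 48.25
position: [0.5901, -0.3189, 0.0332]
ee_rot: [-0.059, 0.998, 0.0, -0.0]
ft_force: [-0.5, 0.2, -0.3]
width: 0.0197
grasp_force: 39.3
```

```bash
python3 st.py
```

```text
48.25 [ 0.5901 -0.3189  0.0332] yaw -173.21522192568506 z [-0.0005  0.0006 -1.    ] q [ 0.7903  1.0479 -0.7464  1.5093  0.8295  0.9224  1.4632] 0.01969669828758388 39.326523542404175
```

Then lower, release, retreat upward, and check.

Emit:
jog_arm(
  plan="0.1 0 0 1 0 0 0;0.1 0 0 1 0 0 0;0.1 0 0 0.5 0 0 0;0.1 0 0 0.3 0 0 0;0.1 0 0 0.13 0 0 0;0.1 0 0 0.1 0 0 0;0.1 0 0 0 0 0 0;0.1 0 0 0 0 0 0",
)

```text
time: 49.05
position: [0.5905, -0.319, -0.0268]
ee_rot: [-0.059, 0.998, 0.0, 0.0]
ft_force: [-0.1, 0.1, -0.3]
width: 0.02
grasp_force: 39.3
```

Emit:
jog_arm(
  plan="0.5 0 0 0 0 0 0;0.5 0 0 0 0 0 0;0.5 0 0 0 0 0 0;0.5 0 0 -0.5 0 0 0;0.5 0 0 -1 0 0 0;0.5 0 0 -1 0 0 0;0.5 0 0 -1 0 0 0;0.5 0 0 -0.5 0 0 0",
)

```text
time: 49.85
position: [0.5919, -0.3192, 0.0564]
ee_rot: [-0.059, 0.998, -0.0, 0.002]
ft_force: [0.5, 0.5, 0.3]
width: 0.0425
grasp_force: 0.0
```

Emit:
jog_arm(
  plan="0.5 0 0 -1 0 0 0;0.5 0 0 -1 0 0 0;0.5 0 0 -1 0 0 0;0.5 0 0 -1 0 0 0;0.5 0 1 -1 0 0 0;0.5 0 1 -1 0 0 0;0.5 0 1 -1 0 0 0;0.5 0 1 -1 0 0 0",
)

```text
time: 50.65
position: [0.5802, -0.2387, 0.2143]
ee_rot: [-0.06, 0.998, 0.0, -0.0]
ft_force: [0.4, -0.6, -0.3]
width: 0.043
grasp_force: 0.0
```

Emit:
jog_arm(
  plan="0.5 0 1 0 0 0 0;0.5 0 1 0 0 0 0;0.5 0 1 0 0 0 0;0.5 0 1 0 0 0 0;0.5 0 0 0 0 0 0;0.5 0 0 0 0 0 0;0.5 0 0 0 0 0 0;0.5 0 0 0 0 0 0",
)

```text
time: 51.45
position: [0.5711, -0.1616, 0.2126]
ee_rot: [-0.058, 0.998, 0.0, -0.0]
ft_force: [-0.0, 0.7, -0.3]
width: 0.043
grasp_force: 0.0
```

```bash
python3 st.py
python3 - <<'E'
from h import *
s=snapshot("side");w=snapshot("scene")
f=lambda i,sz:cv2.resize(i,sz,interpolation=cv2.INTER_CUBIC)
cv2.imwrite("pics/fin.png",np.hstack([np.vstack([f(w[210:360,70:270],(400,300)),f(w[150:300,370:570],(400,300))]),np.vstack([f(s[120:220,310:460],(400,300)),f(s[180:430,130:430],(400,300))])]))
E
```

```text
51.45 [ 0.5711 -0.1616  0.2126] yaw -173.31301138873943 z [-0.0008  0.0002 -1.    ] q [ 0.6682  0.7456 -0.8709  1.6217  0.6297  1.0778  1.3058] 0.04303709380180022 0.0
```

View pics/fin.png

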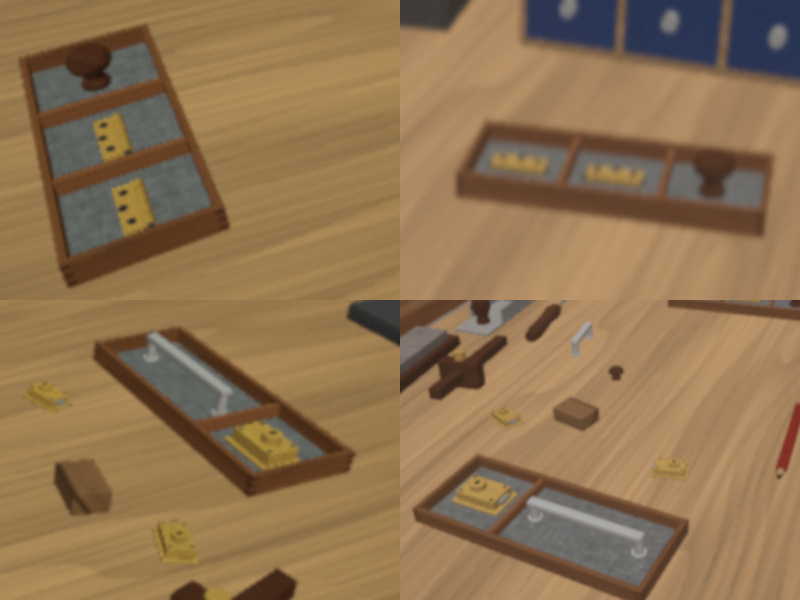

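All five fittings are in their compartments; the short pull and the small knob are undisturbed. A quick numeric check that the pull sits level:

Run:
```python
from h import *
S,D=get_calibration("scene"),get_calibration("side")
s=lambda x,y:(370+x/2,150+(y-300)/2)
d=lambda x,y:(130+(x-400)/1.3333,180+(y-300)/1.2)
print(tri([(S,s(151,336)),(D,d(643,537))]),tri([(S,s(229,392)),(D,d(531,502))]))
```

```text
(array([0.4213, 0.3219, 0.031 ]), [np.float64(0.9795452210177964), np.float64(0.9795452210176866)]) (array([0.5497, 0.319 , 0.0314]), [np.float64(1.5457148821413842), np.float64(1.5457148821415134)])
```

Both ends of the bar are level at about 31 mm, so both feet are on the felt. Handing in.

```bash
python3 -c "
from plant import job_done
print(job_done())"
```

```text
the job is handed in; nothing more can be done
None
```

The job is handed in after about 51 s of the 112 s: both hinges and the large knob are in tray_three, the long pull and the largest lock are in tray_two, and the small knob and short pull were never touched; the last pictures show every fitting upright in its own compartment.

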